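# Close up the goldsmith's vacuum pots and shut the vent valve

## Task

Close up the two vacuum pots for pumping down: set each loose lid down (do not drop it) level on the pot of its own colour, plug inside the rim. Only then swing the yellow vent lever shut, clockwise seen from above, until it meets the rubber stop, and lean on its outer part with about 15 N (never over 25 N) for a moment, so that you can feel it is firmly home; leave it shut there. Push on the lever only, not on the valve body or its stop, and leave the bystanding tools and jars where they are.

Things in the scene. Friction and masses are not known exactly. Their poses are not given: they have to be found in the camera images.
- pot_red: the larger vacuum pot: an open aluminium cylinder with a red band, fixed to the bench (flat base flange 134 mm wide, 3 mm thick), outside diameter 100 mm, inside 88 mm, 65 mm tall; origin at the centre of its underside on the bench, z up
- pot_blue: the smaller vacuum pot: the same with a blue band (flange 114 mm wide), outside diameter 80 mm, inside 68 mm, 65 mm tall; origin at the centre of its underside on the bench, z up
- lid_red: loose red lid of the larger pot, 0.16 kg: a rubber plug 80 mm wide, 8 mm deep, that enters the pot with 4 mm of play all round; a red disc 108 mm wide, 8 mm thick, that rests on the rim; an upright black knob 22 mm wide. Origin under the plug's centre, z up: disc 8 to 16 mm, knob 16 to 46 mm above it. Seated, the origin is 57 mm above the pot's
- lid_blue: loose blue disc lid of the smaller pot, 88 mm wide, about 0.11 kg, plug 60 mm wide; all else as the red lid (plug 8 mm, disc 8 to 16 mm, knob 22 mm wide from 16 to 46 mm above the origin; seated 57 mm above its pot's origin)
- lever (a joint): angle (rad) of the vent valve's yellow lever about its upright stem: about 1.57 is open, -0.2 to 0.2 shut; it falls as the lever turns clockwise seen from above. The lever is a level bar 18 mm wide, 13 mm tall, reaching from 18 to 104 mm from the stem's axis, its middle 94 mm above the bench; it turns stiffly (0.25 N m) and stays where it is left
- valve: the fixed vent valve: grey block 75 x 62 mm, brass cross tube along its y up to 72 mm high, with the closing stop: a dark steel arm under the lever with an upright black rubber post 14 mm wide, 78 to 102 mm above the bench, 48 mm from the stem's axis. The stop is adjustable: the lever meets it at a joint value anywhere from -0.2 to 0.2 rad (feel for it). Origin under the stem at bench height
- valve_axis (a point): point on the valve stem's upright axis at the height of the lever (94 mm above the bench)
- lever_grip (a point): middle of the lever's outer part, 82 mm from the stem's axis, where a hand pushes; the forces in the goal are meant here
- jar: bystander: small glass jar with a white screw lid, 42 mm wide, 48 mm tall; origin under its centre
- blank: bystander: round brass blank, 44 mm wide, 6 mm thick, lying flat; origin under its centre
- pliers: bystander: blue-handled pliers lying along their x, 135 mm long, 52 mm wide, 12 mm high; origin under the joint
- hammer: bystander: small hammer lying along its x, 220 mm long; origin under its middle
- dish: bystander: white ceramic dish, 96 mm wide, 22 mm tall; origin under its centre
- bench_block: bystander: steel bench block 60 x 60 x 20 mm; origin under its centre
Things that resemble listed ones, but are neither listed nor needed, are in the scene too. What is shaped like the valve but orange is not meant.

How it is judged (in metres and radians):
On the way, in this order (a step that is already met when the one before it is completed fails the run):
1. both lids sit on their own pots, let go, while the vent lever is still open (joint above 0.6 rad) (horizontal distance between lid_red and pot_red below 0.0065 m and z of lid_red in the frame of pot_red between 0.053 and 0.0595 m and angle between each of lid_red, lid_blue's own z axis and vertical below 0.06 rad and horizontal distance between lid_blue and pot_blue below 0.0065 m and z of lid_blue in the frame of pot_blue between 0.053 and 0.0595 m and contact force between the fingers and lid_red below 0.5 N and contact force between the fingers and lid_blue below 0.5 N and value of joint lever above 0.6 rad), for 0.2 s.
2. the lever is pressed on the rubber stop with over 14 N at the stop (about 11 N at lever_grip) for 0.2 s, the lids in place, the fingers off the valve body and stop (horizontal distance between lid_red and pot_red below 0.0065 m and z of lid_red in the frame of pot_red between 0.053 and 0.0595 m and angle between each of lid_red, lid_blue's own z axis and vertical below 0.06 rad and horizontal distance between lid_blue and pot_blue below 0.0065 m and z of lid_blue in the frame of pot_blue between 0.053 and 0.0595 m and contact force between valve and anything else above 14 N and value of joint lever below 0.26 rad and contact force between the fingers and valve below 1 N), for 0.2 s.
At the end, for the whole second after the job is handed in: each lid sits level (within 0.06 rad) on the pot of its own colour, centred within 6.5 mm, its origin 53 to 59.5 mm above the pot's, released and at rest; the lever is at rest and shut (joint below 0.26 rad) (horizontal distance between lid_red and pot_red below 0.0065 m and z of lid_red in the frame of pot_red between 0.053 and 0.0595 m and angle between each of lid_red, lid_blue's own z axis and vertical below 0.06 rad and horizontal distance between lid_blue and pot_blue below 0.0065 m and z of lid_blue in the frame of pot_blue between 0.053 and 0.0595 m and contact force between the fingers and lid_red below 0.5 N and contact force between the fingers and lid_blue below 0.5 N and value of joint lever below 0.26 rad and velocity of joint lever between -0.05 and 0.05 rad/s and linear speed of each of lid_red, lid_blue below 0.02 m/s); the robot touches nothing.
It fails at once if the lever presses its stop with over 55 N (about 33 N at lever_grip) (contact force between valve and anything else above 55 N).
It fails at once if the fingers push on the valve body or its stop with over 10 N (contact force between the fingers and valve above 10 N).
It fails at once if a lid falls freely faster than 0.6 m/s (a drop of about 18 mm) ((linear speed of lid_red above 0.6 m/s and contact force between the fingers and lid_red below 0.2 N) or (linear speed of lid_blue above 0.6 m/s and contact force between the fingers and lid_blue below 0.2 N)).
It fails at once if a bystander is moved by more than 25 mm (distance of any of jar, blank, pliers, hammer, dish, bench_block from where it was at the start of the episode above 0.025 m).
It also fails if it takes over 72 s, if anything falls off the work surface, if the arm or the gripper's body presses on something with over 40 N, if the wrist force passes 120 N, or if a joint passes its speed limit or range.

## Robot

A 6-joint arm with a two-finger parallel gripper is mounted at the origin on the work surface. World frame = base frame: x ahead of the robot, y to its left, z up, the work surface at z = 0. Lengths are in mm, angles in degrees, forces in N, time in s.
With the tool pointing down it reaches from about 325 to 925 mm from the base axis. Payload 3.1 kg.
Tool frame: the origin (TCP) lies at the very end of the fingers, on their centre line; the grasp point (between the pads) lies grasp_offset behind it (grasp_offset is the distance from the TCP to the grasp point, in mm); z points along the fingers, y is the line along which they close (so a half turn about z gives the same grasp; the last joint's range is limited). The gripper opens to 85 mm and grips with 20 to 120 N. Pads are 22 mm wide; open, the fingers measure 114 mm over their backs; the gripper's body (76 mm by 85 mm) begins 54 mm behind the grasp point. The pads swing forward as they close: fully open they stand 13 mm farther back than shut.
Start: joints at [57.055, 12.427, 92.441, -0, 75.132, -6.429], TCP at [279.019, 559.274, 207.3] pointing down, gripper open.
Joint ranges: [-157.48, 157.48], [-44.54, 120.13], [17.64, 146.25], [-64.5, 244.5], [7.68, 150.69], [-147.95, 147.95]. Speed limits (degrees/s): [159.86, 159.86, 180, 180, 180, 180].

## Interface

Orientations are given as [roll, pitch, yaw] about the fixed x, y, z axes, in that order (R = Rz(yaw) Ry(pitch) Rx(roll)).
In Python, from station import * gives the robot as it stands. Calls block until the motion is done:
- goto(position, orientation): joint-space move of the TCP to a pose.
- move_l(position, attitude=None, speed=150): straight line of the TCP; attitude=None keeps the orientation; speed is the mean speed in mm/s.
- move_j(angles): joint-space move.
- grip(opening, squeeze=None): finger opening in mm; squeeze is the grip in N (None keeps the last); returns when the fingers have stopped.
- wait(seconds).
- solve_ik(position, orientation): joint angles nearest the present ones, or None.
- get_obs(): the state.
- get_image(name): name is "scene" or "top"; returns the picture (480x640x3 uint8, red, green, blue); there is no depth.
- get_calibration(name): a dict with "fx", "fy", "cx", "cy" (pixels), "R" (3x3) and "t" (3): a world point X has camera coordinates R X + t. Camera axes: x right, y down, z forward; pixel columns grow to the right and rows downward; lengths in mm; the calibration is good to about 2 mm. A picture is of the moment at which its call begins. get_calibration takes no time and is no camera call.
A pose or a line that the arm cannot do raises Unreachable and nothing moves.
- sign_off(): hands the job in; it is judged then, once.
Trained networks look in the newest picture that a camera, given by its name, has taken for a name from the list of things; names that differ only in an ending like _2 or _b are one class to them, and where a whole thing is asked for, a point or a joint stands for the part that bears it (a point fixed in the world has none). Each returns a list of dicts, best first, with "score" (0 to 1); they miss things now and then, are a little off and sometimes report something else, mostly with a low value. They report only what shows in the picture. A call takes as long as a camera call. They do not tell look-alikes from the thing itself.
- spot_in(name, camera): "extent" ([centre column, centre row, width, height] in pixels, round what is visible of it).
- regions_of(name, camera): "region" (480x640 bool, what is visible of it) and "extent" ([centre column, centre row, width, height] in pixels, round what is visible of it).
The state is a dict: "t": time; "joint_pos": joint angles; "qvel": joint speeds; "effort": joint torques, N m; "tcp_pos": TCP position; "ee_rot": TCP orientation; "wrist_force": force on the tool from outside, world axes, zero at the start; "moment": the same for the moment, N m; "grip_width": finger opening in mm; "grip_force": force on a finger pad.
Only numpy, scipy, OpenCV 4.12 (cv2) and the standard library are available. Lean on these libraries where they do the work, as an engineer would, in place of code of your own. Each camera call takes 0.05 s, during which the arm holds its last target. There are 200 camera calls.

## Working session

There is one attempt and no reset: what is moved stays moved. The work goes in short steps, each a Python script; the robot and the scene stay as the last script left them, time stands still between calls to the robot, and variables do not carry over. Pictures are saved under pics/ and viewed, at most 10 in all, crops included, and the job is handed in when it is done.

```bash
mkdir -p pics; ls; cat > h.py <<'E'
from station import *
import numpy as np, cv2
def save(n,im): cv2.imwrite(f'pics/{n}.png',cv2.cvtColor(np.ascontiguousarray(im),cv2.COLOR_RGB2BGR))
def ray(cam,u,v):
    c=get_calibration(cam);R=np.array(c['R']);t=np.array(c['t'])
    d=R.T@np.array([(u-c['cx'])/c['fx'],(v-c['cy'])/c['fy'],1]);return -R.T@t,d/np.linalg.norm(d)
def onz(cam,u,v,z):
    o,d=ray(cam,u,v);return o+d*(z-o[2])/d[2]
def proj(cam,X):
    c=get_calibration(cam);p=np.array(c['R'])@np.array(X,float)+np.array(c['t']);return p[0]/p[2]*c['fx']+c['cx'],p[1]/p[2]*c['fy']+c['cy']
def tri(rays):
    A=sum(np.eye(3)-np.outer(d,d) for o,d in rays);b=sum((np.eye(3)-np.outer(d,d))@o for o,d in rays);X=np.linalg.solve(A,b)
    return X,max(np.linalg.norm((np.eye(3)-np.outer(d,d))@(X-o)) for o,d in rays)
E
python3 - <<'E'
from h import *
for c in('scene','top'):
    save(c+'0',get_image(c)); k=get_calibration(c);print(c,k['fx'],-np.array(k['R']).T@k['t'],np.array(k['R'])[2])
    for n in('pot_red','pot_blue','lid_red','lid_blue','lever','valve','jar','blank','pliers','hammer','dish','bench_block'):
        print(n,[(round(r['score'],2),np.round(r['extent']).astype(int).tolist()) for r in spot_in(n,c)])
o=get_obs();print(o)
E
```

```text
pics
scene 453.6918424174781 [1002.43435669  633.10863689  737.16537344] [-0.53473968 -0.59414432 -0.60087103]
pot_red [(0.8, [357, 357, 65, 68])]
pot_blue [(0.64, [208, 247, 45, 40]), (0.29, [491, 376, 66, 38])]
lid_red [(0.8, [267, 226, 40, 18])]
lid_blue [(0.97, [380, 309, 35, 27])]
lever [(0.92, [237, 266, 16, 38]), (0.69, [239, 303, 57, 58])]
valve [(0.9, [312, 189, 43, 43]), (0.67, [490, 374, 70, 34]), (0.59, [237, 304, 63, 60])]
jar [(0.97, [321, 265, 17, 23])]
blank [(0.74, [297, 289, 16, 12])]
pliers [(0.6, [489, 377, 69, 32])]
hammer [(0.68, [211, 201, 72, 36])]
dish []
bench_block [(0.94, [150, 230, 27, 26]), (0.35, [321, 265, 19, 25])]
top 459.46471261725156 [ 191.00711767  -20.77488268 1295.30930517] [ 0.20593559  0.02650524 -0.97820652]
pot_red [(0.79, [245, 196, 43, 40])]
pot_blue [(0.63, [418, 210, 40, 39])]
lid_red [(0.75, [405, 270, 38, 38])]
lid_blue [(0.94, [258, 246, 28, 36])]
lever [(0.88, [359, 183, 33, 32]), (0.72, [418, 210, 38, 36])]
valve [(0.96, [341, 181, 32, 40]), (0.77, [411, 343, 38, 42]), (0.62, [405, 270, 37, 32]), (0.45, [357, 183, 34, 31])]
jar [(0
[... 236 characters left out ...]
(0.74, [486, 199, 25, 27])]
{'t': 1.3, 'joint_pos': array([ 5.70554404e+01,  1.24283464e+01,  9.24397278e+01, -1.89096046e-04,
        7.51310190e+01, -6.42925119e+00]), 'qvel': array([ 0.00366637, -0.01881672,  0.11953833,  0.06209956,  0.06641555,
       -0.09840826]), 'effort': array([ 2.10066493e-03, -3.96859467e+01, -3.04261315e+01,  1.76252938e-04,
        3.81017362e-04,  8.75144277e-07]), 'tcp_pos': array([279.02540846, 559.28840862, 207.30230353]), 'ee_rot': array([1.79999119e+02, 2.83164162e-04, 1.53484740e+02]), 'wrist_force': array([ 0.74028887,  0.98870736, -0.16652294]), 'moment': array([-0.04057585, -0.04443588,  0.00080391]), 'grip_force': 0.0, 'grip_width': 85.6017693420487}
```

```bash
python3 - <<'E'
from h import *
a=cv2.imread('pics/scene0.png')[160:440,100:560];b=cv2.imread('pics/top0.png')[130:390,130:540]
cv2.imwrite('pics/s0c.png',cv2.resize(a,(800,487),interpolation=2));cv2.imwrite('pics/t0c.png',cv2.resize(b,(800,507),interpolation=2))
E
```

```text
(no output)
```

View pics/s0c.png

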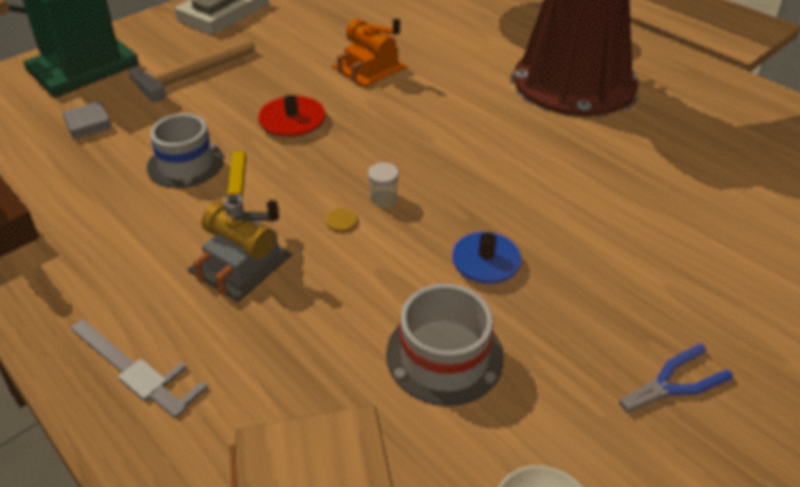

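View pics/t0c.png

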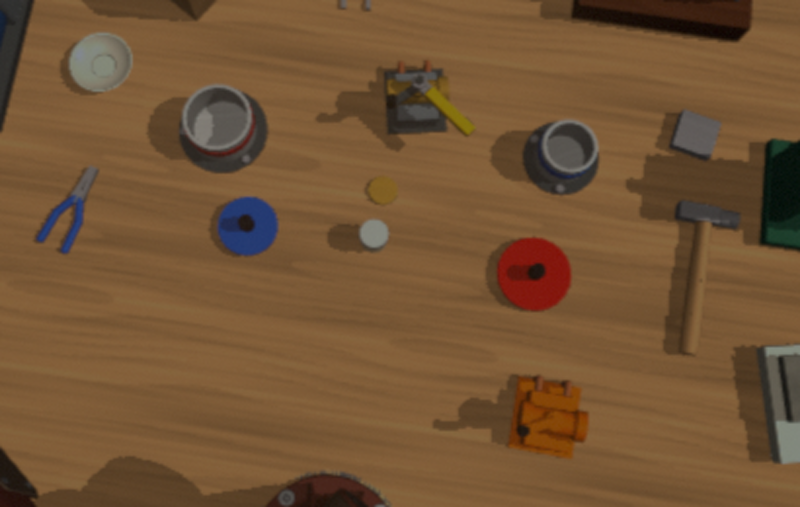

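The scene crop shows the red lid at full-picture (267,226), the blue lid (380,309), the red-band pot (357,357), the blue-band pot (208,247) and the brass valve with its yellow lever (237,290). The orange valve at (312,189) in the scene view and (411,343) in the top view is the decoy, so the brass/yellow one is meant: it is the only one with a yellow lever and a brass tube. The crop also confirms that both lids lie upright.

```bash
cat > meas.py <<'E'
from h import *
from scipy.optimize import minimize
from scipy.ndimage import map_coordinates, gaussian_filter
def grads(im):
    g=[gaussian_filter(im[...,k].astype(float),0.8) for k in range(3)]
    return [(np.gradient(x,axis=1),np.gradient(x,axis=0)) for x in g]
def pts(cam,P):
    c=get_calibration(cam);q=P@np.array(c['R']).T+np.array(c['t']);return np.c_[q[:,0]/q[:,2]*c['fx']+c['cx'],q[:,1]/q[:,2]*c['fy']+c['cy']]
A=np.linspace(0,2*np.pi,90,endpoint=False)
def score(G,p,circ,cams):
    s=0
    for cam in cams:
        for r,dz in circ:
            uv=pts(cam,np.c_[p[0]+r*np.cos(A),p[1]+r*np.sin(A),np.full(90,p[2]+dz)])
            t=np.roll(uv,-1,0)-np.roll(uv,1,0);n=np.c_[-t[:,1],t[:,0]]/np.linalg.norm(t,axis=1)[:,None]
            e=sum(abs(map_coordinates(gx,uv.T[::-1],order=1,mode='nearest')*n[:,0]+map_coordinates(gy,uv.T[::-1],order=1,mode='nearest')*n[:,1]) for gx,gy in G[cam])
            s+=np.mean(np.minimum(e,90))
    return s
def fit(G,p0,circ,cams=('scene','top'),span=14,fixz=False):
    b=max(((score(G,(p0[0]+dx,p0[1]+dy,p0[2]+dz),circ,cams),p0[0]+dx,p0[1]+dy,p0[2]+dz) for dx in range(-span,span+1,2) for dy in range(-span,span+1,2) for dz in ((0,) if fixz else (-8,-4,0,4,8))))
    f=lambda q:-score(G,(q[0],q[1],p0[2] if fixz else q[2]),circ,cams)
    r=minimize(f,b[1:],method='Nelder-Mead',options=dict(initial_simplex=np.array(b[1:])+np.vstack([np.zeros(3),2*np.eye(3)])))
    return (*np.round(r.x,1),round(-r.fun,1))
E
python3 - <<'E'
from meas import *
I={c:get_image(c) for c in('scene','top')};G={c:grads(I[c]) for c in I}
px=dict(pot_red=((357,348),(242,192),62),pot_blue=((208,240),(421,207),62),lid_red=((267,226),(404,270),12),lid_blue=((380,308),(257,246),12))
C=dict(pot_red=[(50,0),(44,0)],pot_blue=[(40,0),(34,0)],lid_red=[(54,0)],lid_blue=[(44,0)])
for n,(s,t,z) in px.items():
    X,e=tri([ray('scene',*s),ray('top',*t)]);print(n,'net tri',np.round(X),round(e,1))
    for cams,fz in((('scene','top'),False),(('scene',),True),(('top',),True)):
        p=X.copy(); zt=65 if 'pot' in n else 16
        p[2]=zt
        print('  ',cams,fit(G,p,C[n],cams,fixz=fz))
    hsv=cv2.cvtColor(I['top'],cv2.COLOR_RGB2HSV)
# lever: yellow masks
for c,box in(('scene',(220,240,260,300)),('top',(335,165,385,210))):
    x0,y0,x1,y1=box;im=I[c][y0:y1,x0:x1];h=cv2.cvtColor(im,cv2.COLOR_RGB2HSV)
    m=((h[...,0]>22)&(h[...,0]<35)&(h[...,1]>190)&(h[...,2]>110)).astype(np.uint8)
    n,l,st,ce=cv2.connectedComponentsWithStats(m);i=1+np.argmax(st[1:,4]);v,u=np.nonzero(l==i)
    (cx,cy),(w,hh),an=cv2.minAreaRect(np.c_[u,v].astype(np.float32));print(c,st[i,4],'ctr',cx+x0,cy+y0,w,hh,an,np.round(cv2.boxPoints(((cx+x0,cy+y0),(w,hh),an))).tolist())
    save('v_'+c,cv2.resize(im,None,fx=8,fy=8,interpolation=2)) 
E
python3 -c "
import cv2,numpy as np
a=cv2.imread('pics/v_scene.png');b=cv2.imread('pics/v_top.png');H=max(a.shape[0],b.shape[0])
p=lambda x:np.vstack([x,np.zeros((H-x.shape[0],x.shape[1],3),np.uint8)])
cv2.imwrite('pics/v.png',np.hstack([p(a),p(b)]))"
```

```text
pot_red net tri [572. 249.  45.] 1.6Traceback (most recent call last):
  File "<stdin>", line 10, in <module>
  File "meas.py", line 20, in fit
    b=max(((score(G,(p0[0]+dx,p0[1]+dy,p0[2]+dz),circ,cams),p0[0]+dx,p0[1]+dy,p0[2]+dz) for dx in range(-span,span+1,2) for dy in range(-span,span+1,2) for dz in ((0,) if fixz else (-8,-4,0,4,8))))
  File "meas.py", line 20, in <genexpr>
    b=max(((score(G,(p0[0]+dx,p0[1]+dy,p0[2]+dz),circ,cams),p0[0]+dx,p0[1]+dy,p0[2]+dz) for dx in range(-span,span+1,2) for dy in range(-span,span+1,2) for dz in ((0,) if fixz else (-8,-4,0,4,8))))
            ~~~~~^^^^^^^^^^^^^^^^^^^^^^^^^^^^^^^^^^^^^^^^^^
  File "meas.py", line 14, in score
    uv=pts(cam,np.c_[p[0]+r*np.cos(A),p[1]+r*np.sin(A),np.full(90,p[2]+dz)])
  File "meas.py", line 8, in pts
    c=get_calibration(cam);q=P@np.array(c['R']).T+np.array(c['t']);return np.c_[q[:,0]/q[:,2]*c['fx']+c['cx'],q[:,1]/q[:,2]*c['fy']+c['cy']]
ValueError: time passes only in moves, steps and waits
[ WARN:0@0.019] global loadsave.cpp:275 findDecoder imread_('pics/v_scene.png'): can't open/read file: check file path/integrity
[ WARN:0@0.019] global loadsave.cpp:275 findDecoder imread_('pics/v_top.png'): can't open/read file: check file path/integrity
Traceback (most recent call last):
AttributeError: 'NoneType' object has no attribute 'shape'
```

```bash
python3 - <<'E'
s=open('h.py').read().replace("import numpy as np, cv2","import numpy as np, cv2\n_gc=get_calibration;_K={}\ndef get_calibration(n):\n    if n not in _K: _K[n]=_gc(n)\n    return _K[n]");open('h.py','w').write(s)
E
cat > m1.py <<'E'
from meas import *
I={c:get_image(c) for c in('scene','top')};G={c:grads(I[c]) for c in I}
px=dict(pot_red=((357,348),(242,192),62),pot_blue=((208,240),(421,207),62),lid_red=((267,226),(404,270),12),lid_blue=((380,308),(257,246),12))
C=dict(pot_red=[(50,0),(44,0)],pot_blue=[(40,0),(34,0)],lid_red=[(54,0)],lid_blue=[(44,0)])
for n,(s,t,z) in px.items():
    X,e=tri([ray('scene',*s),ray('top',*t)]);print(n,'net tri',np.round(X),round(e,1))
    for cams,fz in((('scene','top'),False),(('scene',),True),(('top',),True)):
        p=X.copy(); p[2]=65 if 'pot' in n else 16
        print('  ',cams,fit(G,p,C[n],cams,fixz=fz))
for c,box in(('scene',(220,240,260,300)),('top',(335,165,385,210))):
    x0,y0,x1,y1=box;im=I[c][y0:y1,x0:x1];h=cv2.cvtColor(im,cv2.COLOR_RGB2HSV)
    m=((h[...,0]>22)&(h[...,0]<35)&(h[...,1]>190)&(h[...,2]>110)).astype(np.uint8)
    n,l,st,ce=cv2.connectedComponentsWithStats(m);i=1+np.argmax(st[1:,4]);v,u=np.nonzero(l==i)
    (cx,cy),(w,hh),an=cv2.minAreaRect(np.c_[u,v].astype(np.float32));print(c,st[i,4],'ctr',cx+x0,cy+y0,w,hh,an,np.round(cv2.boxPoints(((cx+x0,cy+y0),(w,hh),an)),1).tolist())
    save('v_'+c,cv2.resize(im,None,fx=8,fy=8,interpolation=2)) 
E
python3 m1.py
python3 -c "
import cv2,numpy as np
a=cv2.imread('pics/v_scene.png');b=cv2.imread('pics/v_top.png');H=max(a.shape[0],b.shape[0])
p=lambda x:np.vstack([x,np.zeros((H-x.shape[0],x.shape[1],3),np.uint8)])
cv2.imwrite('pics/v.png',np.hstack([p(a),p(b)]))"
```

```text
pot_red net tri [572. 249.  45.] 1.6
   ('scene', 'top') (np.float64(573.7), np.float64(249.0), np.float64(62.6), np.float64(164.1))
   ('scene',) (np.float64(574.8), np.float64(250.6), np.float64(66.1), np.float64(86.4))
   ('top',) (np.float64(573.4), np.float64(248.2), np.float64(66.2), np.float64(78.8))
pot_blue net tri [ 601. -258.   43.] 5.6
   ('scene', 'top') (np.float64(607.5), np.float64(-260.0), np.float64(62.9), np.float64(159.5))
   ('scene',) (np.float64(608.7), np.float64(-257.5), np.float64(66.6), np.float64(70.2))
   ('top',) (np.float64(606.8), np.float64(-259.6), np.float64(65.6), np.float64(88.7))
lid_red net tri [ 425. -239.   10.] 0.5
   ('scene', 'top') (np.float64(424.4), np.float64(-237.4), np.float64(12.1), np.float64(78.0))
   ('scene',) (np.float64(427.1), np.float64(-232.7), np.float64(15.6), np.float64(42.5))
   ('top',) (np.float64(424.0), np.float64(-236.6), np.float64(17.1), np.float64(34.9))
lid_blue net tri [430. 185.   8.] 1.5
   ('scene', 'top') (np.float64(431.9), np.float64(185.0), np.float64(11.6), np.float64(104.6))
   ('scene',) (np.float64(435.1), np.float64(188.3), np.float64(16.2), np.float64(54.7))
   ('top',) (np.float64(431.4), np.float64(184.0), np.float64(16.7), np.float64(50.9))
scene 130 ctr 235.23846340179443 259.0923080444336 6.2017364501953125 22.698354721069336 7.125016689300537 [[230.8000030517578, 270.0], [233.60000610351562, 247.39999389648438], [239.6999969482422, 248.1999969482422], [236.89999389648438, 270.70001220703125]]
top 155 ctr 360.5374526977539 186.46058082580566 29.761228561401367 5.0749969482421875 43.53120040893555 [[348.0, 178.10000610351562], [351.5, 174.39999389648438], [373.1000061035156, 194.89999389648438], [369.6000061035156, 198.5]]
```

View pics/v.png

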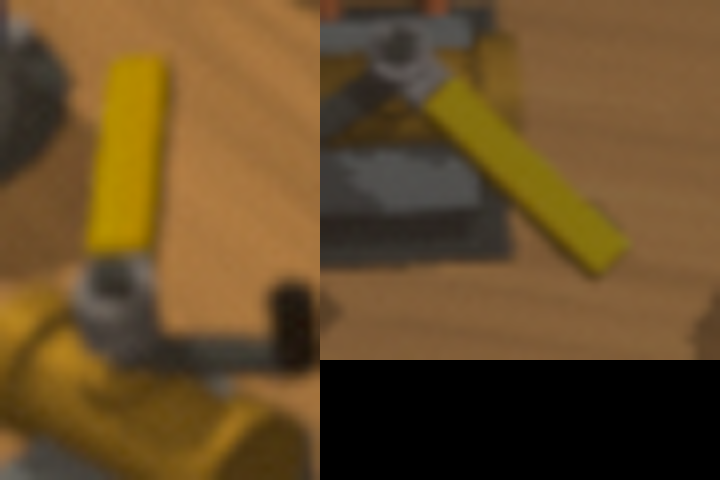

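Every triangulated height comes out 2.5–4 mm low: rims 63 against 65, disc tops 12 against 16. That is a consistent calibration offset. In `v.png` the yellow lever runs from the hub near top (345,171) to its tip at (371,197), with the stop post to its left, so clockwise swings the lever along the robot side. I'll pick up the blue lid first, gripping it twice at right angles so it centres under the TCP.

```bash
cat > pick.py <<'E'
from meas import *
import sys
def st(): 
    o=get_obs();return o['t'],np.round(o['tcp_pos'],1),np.round(o['wrist_force'],1),round(o['grip_width'],1),round(o['grip_force'],1)
def pick(x,y,yaws,zt=22):
    grip(85)
    goto([x,y,110],[180,0,yaws[0]]);move_l([x,y,zt],speed=120)
    grip(15,25);print(st());grip(50)
    move_l([x,y,zt],[180,0,yaws[1]],speed=60);grip(15,50);print(st())
E
python3 - <<'E'
from pick import *
import station;print('grasp_offset',getattr(station,'grasp_offset',None))
T={'tip':((236.65,247.8),(371.35,196.7)),'in':((234.,270.8),(349.75,176.2)),'hub':((233.75,275),(345,170.6)),'post':((256.5,278.5),(0,0))}
for n,(s,t) in T.items():
    if t[0]: print(n,np.round(tri([ray('scene',*s),ray('top',*t)])[0],1),end=' ')
    print(n,np.round(onz('scene',*s,94),1),np.round(onz('top',*t,94),1))
for yw in (153.5,63.5,-26.5,-116.5): print(yw,[None if (q:=solve_ik([x,y,22],[180,0,yw])) is None else np.round(q,0) for x,y in((431.7,184.8),(607,-260),(424,-237))])
E
```

```text
grasp_offset 18.700000000000003
tip [ 596.7 -114.3   95.6] tip [ 595.3 -115.6   94. ] [ 597.8 -114.9   94. ]
in [646.6 -48.5  96.5] in [645.3 -51.2  94. ] [647.5 -48.5  94. ]
hub [658.  -32.7 101.7] hub [653.3 -39.9  94. ] [661.7 -33.3  94. ]
post [624.1   2.5  94. ] [1042.6 1064.8   94. ]
153.5 [array([ 15.,   8., 120.,   0.,  52., -49.]), array([-29.,  28.,  94.,   0.,  58., -93.]), array([ -37.,   10.,  118.,    0.,   52., -101.])]
63.5 [array([ 15.,   8., 120.,  -0.,  52.,  41.]), array([-29.,  28.,  94.,  -0.,  58.,  -3.]), array([-37.,  10., 118.,  -0.,  52., -11.])]
-26.5 [array([ 15.,   8., 120.,  -0.,  52., 131.]), array([-29.,  28.,  94.,  -0.,  58.,  87.]), array([-37.,  10., 118.,  -0.,  52.,  79.])]
-116.5 [array([  15.,    8.,  120.,    0.,   52., -139.]), None, None]
```

```bash
python3 - <<'E'
from pick import *
pick(431.7,184.8,(153.5,63.5),19)
p=get_obs()['tcp_pos'];move_l([p[0],p[1],130],speed=150);print(st())
goto([590,-200,170],[180,0,63.5]);print(st())
save('hold',np.vstack([get_image('scene')[160:440,100:560],get_image('top')[130:390,130:540].copy()[:, :].repeat(1,1) if 0 else cv2.resize(get_image('top')[130:390,130:540],(460,292))]))
E
```

```text
(4.7833, array([432.1, 185. ,  19.3]), array([0.3, 1.3, 1.3]), 19.4, 24.4)
(7.3167, array([432. , 184.8,  19.2]), array([-0.2, -0.3,  1.2]), 17.3, 48.8)
(8.2083, array([430.9, 184.5, 128.9]), array([ 0.1, -0.2, -1.5]), 17.7, 48.9)
(9.75, array([ 589.7, -198.5,  169.5]), array([ 0.3,  0.7, -1.3]), 17.5, 48.9)
```

View pics/hold.png

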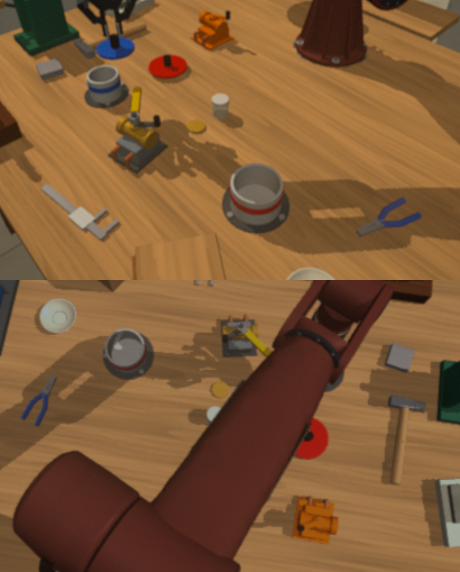

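Blue lid held level (scene crop ~(115,47)). I'll check it over the pot using the scene camera.

```bash
python3 - <<'E'
from pick import *
goto([606.8,-259.8,110],[180,0,63.5]);wait(.2)
im=get_image('scene');p=get_obs()['tcp_pos'];G={'scene':grads(im)}
zt=p[2]-19.2+16
print(st(),'lid disc fit',fit(G,[p[0],p[1],zt],[(44,0),],('scene',),fixz=True,span=10), 'bottom', fit(G,[p[0],p[1],zt-8],[(44,0),],('scene',),fixz=True,span=10))
u,v=map(int,proj('scene',p)); save('hov',cv2.resize(im[v-50:v+70,u-60:u+60],None,fx=5,fy=5,interpolation=2))
E
```

```text
(10.5417, array([ 607.9, -259.2,  111.9]), array([-0.5, -1.4, -0.6]), 17.5, 48.9) lid disc fit (np.float64(610.7), np.float64(-253.2), np.float64(109.1), np.float64(48.7)) bottom (np.float64(605.8), np.float64(-264.3), np.float64(102.1), np.float64(48.1))
```

View pics/hov.png

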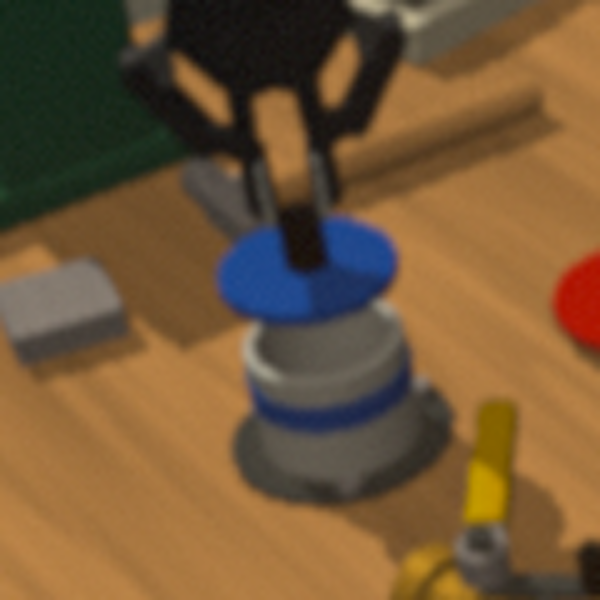

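Lid and pot axes look parallel, and the lid sits over the rim at crop (308,265). I'll lower it slowly, watching the force.

```bash
cat >> pick.py <<'E'
def lower(x,y,z0,z1,off,step=1.5,lim=3.5):
    """lower till contact; off=TCP height over lid origin. returns lid origin z at contact"""
    move_l([x,y,z0+off]);wait(.25);b=get_obs()['wrist_force'].copy();z=z0
    while z>z1:
        z-=step;move_l([x,y,z+off],speed=25);f=get_obs()['wrist_force']-b
        if np.linalg.norm(f)>lim: break
    o=get_obs();print('contact at lid z',round(o['tcp_pos'][2]-off,1),np.round(f,1),np.round(o['tcp_pos'],1),np.round(o['moment'],2),round(o['t'],1));return o['tcp_pos'][2]-off
E
python3 - <<'E'
from pick import *
lower(606.9,-259.9,68,55.5,19.2)
E
```

```text
contact at lid z 56.9 [-1.1  0.7  4.1] [ 607.2 -260.1   76.1] [ 0.17  0.29 -0.01] 13.1
```

It seated at 56.9 mm, against an expected 57. Next: release it and pick up the red lid. The scene-view offset found on the blue lid puts it at about (424.5,-237).

```bash
python3 - <<'E'
from pick import *
grip(60);move_l([606.9,-259.9,150],speed=200)
pick(424.4,-236.8,(63.5,153.5),19)
p=get_obs()['tcp_pos'];off=p[2];move_l([p[0],p[1],150],speed=150);print(st())
goto([500,100,180],[180,0,63.5]);goto([574,249.3,115],[180,0,63.5]);wait(.3);print(st())
im=get_image('scene');p=get_obs()['tcp_pos'];u,v=map(int,proj('scene',p))
a=cv2.resize(im[v-50:v+70,u-60:u+60],None,fx=3.3,fy=3.3,interpolation=2);a=np.hstack([a,cv2.resize(im[190:310,155:275],None,fx=3.3,fy=3.3,interpolation=2)]);save('hov2',a)
E
```

```text
(16.7917, array([ 424.6, -237. ,   19.5]), array([-1.6,  0.9,  3.7]), 19.2, 24.4)
(19.325, array([ 424.5, -236.8,   19.3]), array([-1.2,  0.9,  3.6]), 17.5, 48.8)
(20.35, array([ 423.6, -236.1,  148.6]), array([-0. ,  0.2, -2.2]), 17.5, 48.9)
(23.3667, array([574.5, 248.3, 116.1]), array([-0.4, -0.1, -1.7]), 17.7, 48.9)
```

View pics/hov2.png

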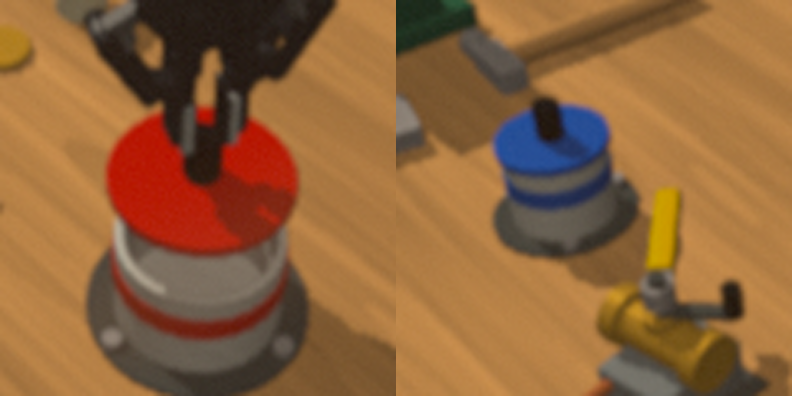

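The blue lid sits level on its pot (crop right, (553,140)) and the red one is held level over the red pot (left, (203,180)). I'll lower it.

```bash
python3 - <<'E'
from pick import *
if lower(573.9,249.2,68,55.5,19.3)<58.5:
    grip(60);move_l([573.9,249.2,160],speed=200);wait(.3);print(st())
    im=get_image('scene');save('red',cv2.resize(im[290:420,290:430],None,fx=4,fy=4,interpolation=2))
E
```

```text
contact at lid z 57.1 [-3.9 -2.2  7.9] [574.  249.3  76.4] [-0.12  0.45 -0.06] 26.0
(27.3583, array([572.8, 248.8, 158.1]), array([-0.6,  0.3, -0.2]), 59.9, 0.0)
```

View pics/red.png

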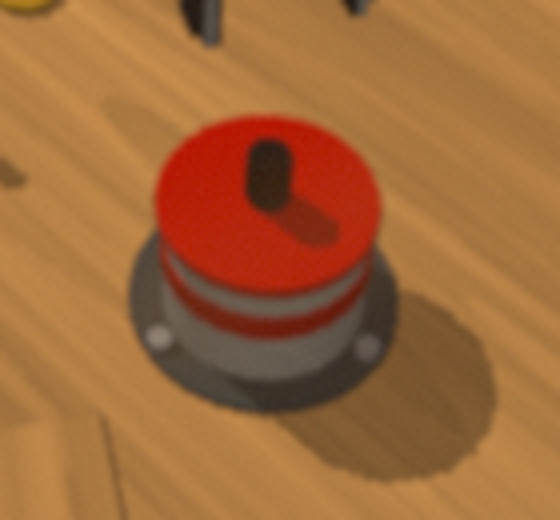

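Red lid seated and level at crop (268,205). Now the lever. The axis is at about (659.5,-31), the lever now points at 233°, and shut should be around 155°. I'll sweep clockwise with closed fingers and step gently near the stop.

```bash
cat > lev.py <<'E'
from pick import *
A0=np.array([659.5,-31.0])
def pose(th,back=20.,z=82):
    r=np.radians(th);u=np.array([np.cos(r),np.sin(r)]);t=np.array([np.sin(r),-np.cos(r)])
    return [*(A0+82*u-back*t),z],[180,0,th-90],t
def F(t,b): return -float((get_obs()['wrist_force']-b)[:2]@t[:2])
E
python3 - <<'E'
from lev import *
grip(0)
p,a,t=pose(233,38);goto([p[0],p[1],160],a);move_l(p,a,speed=100);wait(.3)
b=get_obs()['wrist_force'].copy();print(st())
for th,bk in((233,28),(233,20),*[(x,20) for x in range(228,171,-7)]):
    p,a,t=pose(th,bk);move_l(p,a,speed=60);f=F(t,b);print(th,bk,round(f,1),round(get_obs()['t'],1))
    if f>9: break
np.save('b.npy',b)
save('lev',cv2.resize(get_image('scene')[220:340,170:310],None,fx=5,fy=5,interpolation=2))
E
```

```text
(30.9667, array([ 641. , -119.5,   82.8]), array([ 0.6, -0.8,  0. ]), -0.1, 0.0)
233 28 -1.0 31.3
233 20 -1.1 31.6
228 20 -0.9 31.8
221 20 -0.6 32.2
214 20 -0.5 32.5
207 20 -1.0 32.8
200 20 -1.1 33.1
193 20 -0.8 33.5
186 20 -0.6 33.8
179 20 0.1 34.1
172 20 -0.2 34.4
```

View pics/lev.png

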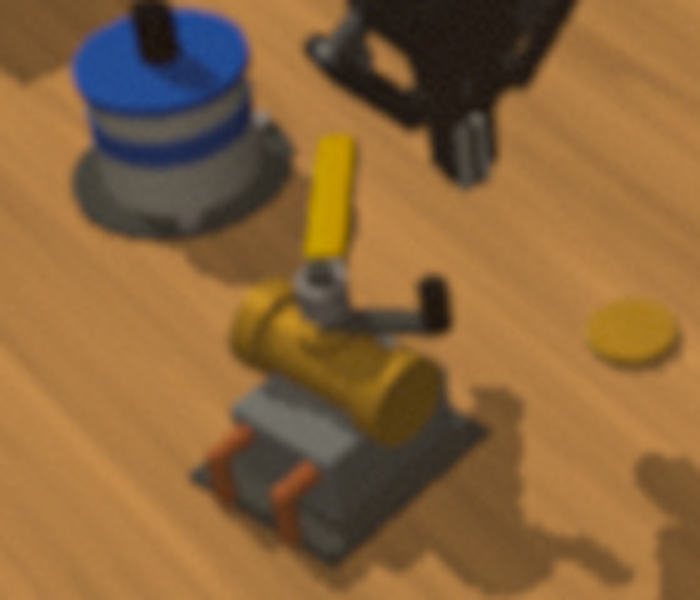

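The lever did not move: it is still at crop (330,195), and the fingers are to its right at (467,180). I'll check where the fingertips really are.

```bash
python3 - <<'E'
from lev import *
o=get_obs();p=o['tcp_pos'];print(o['t'],p,o['ee_rot'],proj('scene',p),'seen tip 263.4,256.6');print(proj('scene',[*pose(233,0)[0][:2],94]),proj('scene',[659.5,-31,94]), [np.round(onz('scene',263.4,256.6,z)) for z in (82,100,120)])
E
```

```text
34.4917 [575.74124604 -39.880405    82.06290054] [1.79979781e+02 2.40215434e-02 8.21654464e+01] (np.float64(263.4870827217336), np.float64(263.44395592673254)) seen tip 263.4,256.6
(np.float64(235.89340764233293), np.float64(254.31872451917215)) (np.float64(233.64972228348802), np.float64(278.3480419551932)) [array([561., -60.,  82.]), array([573., -41., 100.]), array([587., -20., 120.])]
```

The real fingertip ends about 16 mm above the TCP height (seen at z≈98), so it slid over the lever's top. I'll go back round and repeat with the TCP at 62 mm, where nothing else stands at that radius, checking for contact force.

```bash
sed -i 's/z=82/z=63/' lev.py; python3 - <<'E'
from lev import *
q=get_obs()['tcp_pos'];move_l([q[0],q[1],150],speed=200)
p,a,t=pose(233,38);goto([p[0],p[1],150],a);move_l(p,a,speed=100);wait(.3)
b=get_obs()['wrist_force'].copy();np.save('b.npy',b);print(st())
for th,bk in((233,28),(233,20),*[(x,20) for x in (228,223,218)]):
    p,a,t=pose(th,bk);move_l(p,a,speed=60);f=F(t,b);print(th,bk,round(f,1),round(get_obs()['t'],1))
    if f>12: break
save('lev2',cv2.resize(get_image('scene')[220:340,170:310],None,fx=5,fy=5,interpolation=2))
E
```

```text
(37.375, array([ 640.9, -119.5,   63.7]), array([-0.2,  1. ,  0.1]), -0.3, 0.0)
233 28 0.1 37.7
233 20 1.2 38.0
228 20 1.5 38.2
223 20 2.1 38.5
218 20 2.0 38.8
```

View pics/lev2.png

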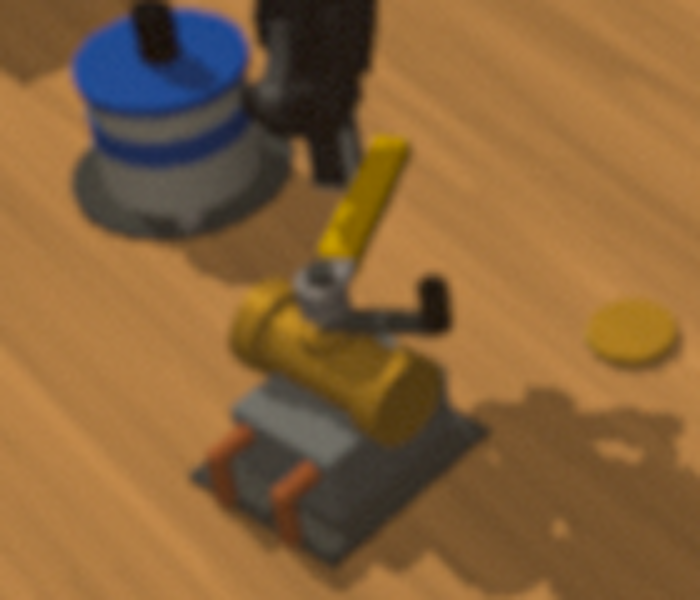

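The lever is turning (tip at crop (395,145)) with the fingers behind it at (330,170). I'll carry on to the stop.

```bash
python3 - <<'E'
from lev import *
b=np.load('b.npy');now=lambda:get_obs()['t']
for th in [*range(212,177,-6),*np.arange(178,138,-1.5)]:
    p,a,t=pose(th);move_l(p,a,speed=40 if th>178 else 15);f=F(t,b)
    if th<185: print(th,round(f,1),end='; ')
    if f>6.5: break
print(round(now(),1));bk=20.;h=[];t0=None
while now()<64:
    f=F(t,b);h.append(round(f,1))
    if f>=14.3 and t0 is None: t0=now()
    if t0 and now()-t0>.8: break
    if f<14.3: bk-=.3
    elif f>17.5: bk+=.3
    p,_,_=pose(th,bk);move_l(p,a,speed=10);wait(.05)
print(h,bk,round(now(),1),st())
for k in (bk+5,60): p,_,_=pose(th,k);move_l(p,a,speed=40 if k<50 else 120)
print(st())
E
```

```text
182 1.7; 178.0 4.2; 176.5 2.9; 175.0 4.1; 173.5 3.5; 172.0 4.2; 170.5 3.3; 169.0 3.7; 167.5 2.7; 166.0 3.3; 164.5 4.0; 163.0 3.3; 161.5 3.1; 160.0 2.8; 158.5 3.3; 157.0 3.2; 155.5 2.8; 154.0 3.0; 152.5 4.5; 151.0 8.7; 47.0
[8.7, 8.5, 10.2, 10.3, 11.9, 11.1, 12.2, 12.7, 13.4, 14.6, 14.2, 15.4, 14.8] 16.999999999999993 50.6 (50.6417, array([577.4, -10. ,  63. ]), array([ -7.6, -11.8,   3. ]), 0.1, 7.1)
(51.3833, array([559.3, -43.5,  63.3]), array([ 0.4,  0.1, -0.5]), -0.2, 0.0)
```

I felt the stop at about 152° and held it at about 15 N. Next: retreat and take one last look.

```bash
python3 - <<'E'
from lev import *
move_l([545,-60,220],speed=200);goto([400,0,300],[180,0,60]);wait(.3);print(st())
save('end',cv2.resize(get_image('scene')[200:410,150:430],(800,600),interpolation=2))
E
```

```text
(53.3583, array([ 4.003e+02, -3.000e-01,  2.991e+02]), array([-0.4, -0.2, -0.4]), 0.1, 0.0)
```

View pics/end.png

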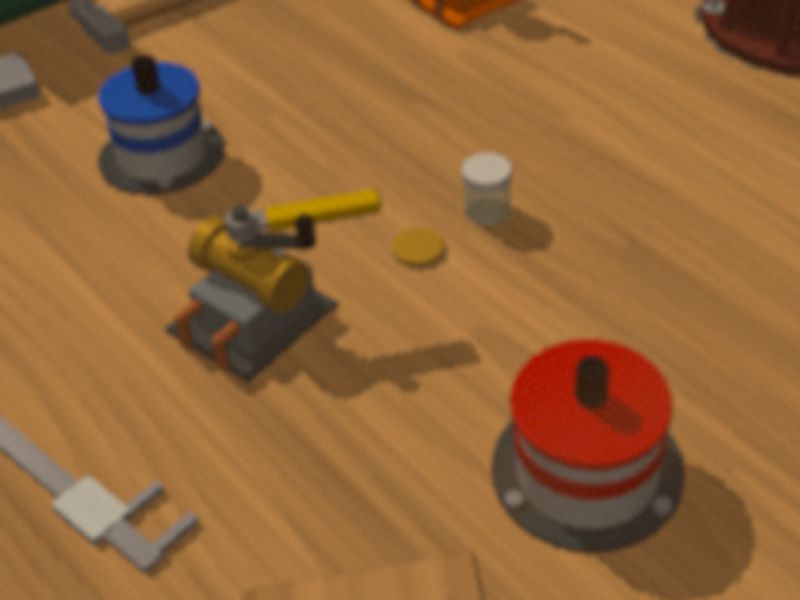

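Both lids are seated, blue at (150,90) and red at (590,400). The lever (320,205) lies against the black post (305,230), and the bystanders in view look undisturbed. Handing in.

```bash
python3 -c "
from station import *
print(sign_off())"
```

```text
the job is handed in; nothing more can be done
None
```

I seated both lids level on their own pots, then shut the yellow vent lever against its stop and held it at about 15 N. The job is handed in after about 53 s of robot time; the hand-in returned no verdict.

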